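# Push the skin swab down into its transport vial

## Task

The skin swab hanging in the little bridge-shaped stand is ready to be sent off. Take it by its grip, put its shaft into the tall narrow vial (not the short vial or the wide pot) and push it straight down, against the sliding plug inside, until its flange rests on the vial's rim; then let go and leave it there.

Things in the scene. Friction and masses are not known exactly. Their poses are not given: they have to be found in the camera images.
- swab: White swab, 30 g, hanging shaft down in the 82 mm high top (70 x 70 mm) of a grey bridge-shaped stand. Origin: centre of the underside of its flange (36 mm across, 4 mm thick), which rests on that top; z up along the swab. Grip: cylinder 22 mm across, 4 to 44 mm above the origin. Shaft below: 8 mm across, round 10 mm tip ending 65 mm under the origin. Round, so any grasp yaw serves.
- tall_vial_mouth (a point): Centre of the mouth, level with the rim, of the tall clear vial: 95 mm high, upright on a white 60 mm foot, fixed. Bore 20 mm, flaring to 26 mm in the top 10 mm; rim 33 mm across, so the swab's flange rests on it. z up. Beside it in a row, in any order, about 130 mm apart: a short vial of the same width (50 mm high) and a wide pot (56 mm across, 60 mm high).
- plug (a joint): Dark plug in the tall vial, 17 mm across. Value in m: at 0 its top lies 20 mm below the mouth; it grows as the plug is pushed down, to 0.050. It slides stiffly (3 N, no spring) and stays where left; the swab's weight does not move it. Starts at 0 to 0.010; about 0.045 with the swab fully home.
There are look-alikes about, which are no part of the job. Leave any green or purple look-alike of the swab alone.

How it is judged:
At the end, for the whole second after the job is handed in: The swab stands in the tall vial, upright within 10 degrees, its flange within 8 mm of the rim in height and its axis within 10 mm of the mouth's centre, the plug pushed down beyond 0.030 m, and the swab is released and at rest (horizontal distance between swab and tall_vial_mouth below 0.01 m and z of swab in the frame of tall_vial_mouth between -0.008 and 0.008 m and angle between swab's own z axis and vertical below 0.175 rad and value of joint plug above 0.03 m and linear speed of swab below 0.02 m/s); the robot touches nothing.
It also fails if it takes over 40 s, if anything falls off the work surface, if the arm or the gripper's body presses on something with over 40 N, if the wrist force passes 120 N, or if a joint passes its speed limit or range.

## Robot

A 7-joint arm with a two-finger parallel gripper is mounted at the origin on a cart in front of the work surface, level with it; the furniture and walls round the work are solid. World frame = base frame: x ahead of the robot, y to its left, z up, the work surface at z = 0. Lengths are in m, angles in rad, forces in N, time in s.
With the tool pointing down it reaches from about 0.425 to 0.925 m from the base axis. Payload 6.8 kg.
Tool frame: the origin (TCP) lies midway between the tips of the shut fingers; the grasp point (between the pads) lies 19 mm behind it; z points along the fingers, y is the line along which they close (so a half turn about z gives the same grasp; the last joint's range is limited). The gripper opens to 85 mm and grips with 20 to 120 N. Pads are 22 mm wide; open, the fingers measure 114 mm over their backs; the gripper's body (76 mm by 85 mm) begins 54 mm behind the grasp point. The pads swing forward as they close: fully open they stand 13 mm farther back than shut.
Start: joints at [-1.303, 0.477, 0.022, 1.555, -0.011, 1.109, -0.083], TCP at [0.248, 0.628, 0.231] pointing down, gripper open.
Joint ranges: [-2.96, 2.96], [-0.34, 2.1], [-1.41, 1.46], [0.24, 2.44], [-1.37, 4.51], [0.17, 1.92], [-2.96, 2.96]. Speed limits (rad/s): [2.39, 2.39, 3.14, 3.14, 3.14, 3.14, 3.14].

## Interface

Orientations are given as a unit quaternion [w, x, y, z].
In Python, from station import bot, imaging gives the robot as it stands.
- The arm moves only by the tool move_arm, never from a script. Its argument "commands" is a list that holds one entry, the list of rows, each a list of 7 numbers: the shift along the tool's x, y, z in m, then the turn, a rotation vector about the tool's x, y, z in degrees, then the finger opening in m, from 0 to 0.0854. In form: [[[x, y, z, rx, ry, rz, grip], ...]]. A call has 1 to 20 rows; each row shifts and turns the commanded pose from where the row before left it, along the tool's axes as they then stand; what a row does not reach is not made up. A row lasts 1/8 s, in which the tool goes at most 62.5 mm and 10.7 degrees, less where a joint would pass 70% of its speed; a pose out of reach is approached as far as the arm can. A call is refused whole if a number of a shift passes 0.0625 or a number of a turn 10.7, either way. A call with a gripper value outside its range is refused whole. The fingers move at their own pace and stop on an object; "squeeze" is the grip in N (left out, the last holds). Time passes only in rows, so rows that do not move let the fingers close. It gives the time, the measured TCP pose, the force, the opening and the grip force at its end, in the units of the state.
- bot.get_obs(): the state, without advancing time (a new reading comes with each control period).
- imaging.read_camera(name): name is "scene" or "top"; returns the picture (384x512x3 uint8, red, green, blue); there is no depth.
- imaging.calibration(name): a dict with "intrinsics" (3x3 intrinsics, pixels), "k1" (the pictures are not rectified: a ray, as slopes to the right and down, at radius r is drawn at 1 + k1 r^2 times it, then the intrinsics apply), "extrinsics" (4x4, takes a point from camera to world coordinates). Camera axes: x right, y down, z forward; pixel columns grow to the right and rows downward; lengths in m; the calibration is good to about 2 mm. A picture is of the moment at which its call begins. calibration takes no time and is no camera call.
- bot.hand_in(): hands the job in; it is judged then, once.
The state is a dict: "t": time; "q": joint angles; "joint_vel": joint speeds; "joint_torque": joint torques, N m; "eef_pos": TCP position; "tool_rot": TCP orientation; "contact_force": force on the tool from outside, world axes, zero at the start; "torque": the same for the moment, N m; "gripper_width": opening from 0.0 (shut) to 1.0 (fully open); "grasp_force": force on a finger pad.
Only numpy, scipy, OpenCV 4.12 (cv2) and the standard library are available. Lean on these libraries where they do the work, as an engineer would, in place of code of your own. Each camera call takes 0.05 s, during which the arm holds its last target. There are 200 camera calls.

## Working session

There is one attempt and no reset: what is moved stays moved. The work goes in short steps, Python scripts to look and compute and a tool call to move; the robot and the scene stay as the last step left them, time stands still between calls to the robot, and variables do not carry over. Pictures are saved under pics/ and viewed, at most 10 in all, crops included, and the job is handed in when it is done.

Besides the shell and the picture viewer there is one more tool, called after ">>>" as name(argument=value, ...) on one line, values as JSON. move_arm: Moves the arm, as the interface text tells. Its arguments: {"type":"object","properties":{"commands":{"type":"array","items":{"type":"array","items":{"type":"array","items":{"type":"number"}}}},"squeeze":{"type":"number"}},"required":["commands"]}

```bash
mkdir -p pics; python3 - <<'E'
from station import bot, imaging
import cv2
for n in("scene","top"):
    im=imaging.read_camera(n); cv2.imwrite(f"pics/{n}0.png",cv2.resize(im[...,::-1],(800,600),interpolation=cv2.INTER_CUBIC)); cv2.imwrite(f"pics/raw_{n}0.png",im[...,::-1])
    c=imaging.calibration(n); print(n,c)
o=bot.get_obs();print(o)
E
```

```text
scene {'intrinsics': array([[437.10589447,   0.        , 256.2282162 ],
       [  0.        , 437.10589447, 191.91309435],
       [  0.        ,   0.        ,   1.        ]]), 'k1': -0.06474772556024352, 'extrinsics': array([[-0.95548294,  0.25052932, -0.1558442 ,  0.63948396],
       [ 0.29489438,  0.79394884, -0.53167899,  0.39788427],
       [-0.00946885, -0.55396778, -0.83248425,  0.83434971],
       [ 0.        ,  0.        ,  0.        ,  1.        ]])}
top {'intrinsics': array([[388.49011115,   0.        , 259.41526906],
       [  0.        , 388.49011115, 190.29369183],
       [  0.        ,   0.        ,   1.        ]]), 'k1': -0.0638448308751883, 'extrinsics': array([[ 6.73411551e-04, -9.93395019e-01,  1.14742678e-01,
         4.03057844e-01],
       [-9.99985567e-01, -1.28057782e-03, -5.21791725e-03,
        -4.58183778e-02],
       [ 5.33038994e-03, -1.14737508e-01, -9.93381544e-01,
         9.80402400e-01],
       [ 0.00000000e+00,  0.00000000e+00,  0.00000000e+00,
         1.00000000e+00]])}
{'t': 0.1, 'q': array([-1.3030977 ,  0.47770059,  0.02232342,  1.55632994, -0.01147937,
        1.10926817, -0.08308905]), 'joint_vel': array([-0.00065213, -0.00395068, -0.0002404 , -0.00335931, -0.00027943,
        0.00016836, -0.00039725]), 'joint_torque': array([ 5.12233033e-03, -5.97758460e+01,  1.61438964e+00, -2.81952703e+01,
        1.30290713e-02,  5.09930847e-03,  3.03557022e-05]), 'eef_pos': array([0.24755054, 0.62741772, 0.23044341]), 'tool_rot': array([-8.64669813e-05,  1.86767292e-01,  9.82403866e-01, -7.84264665e-04]), 'contact_force': array([ 0.61653943,  0.86195701, -0.23988065]), 'torque': array([ 0.01248679, -0.04197494,  0.025877  ]), 'grasp_force': 0.0, 'gripper_width': 0.999569082734695}
```

View pics/scene0.png

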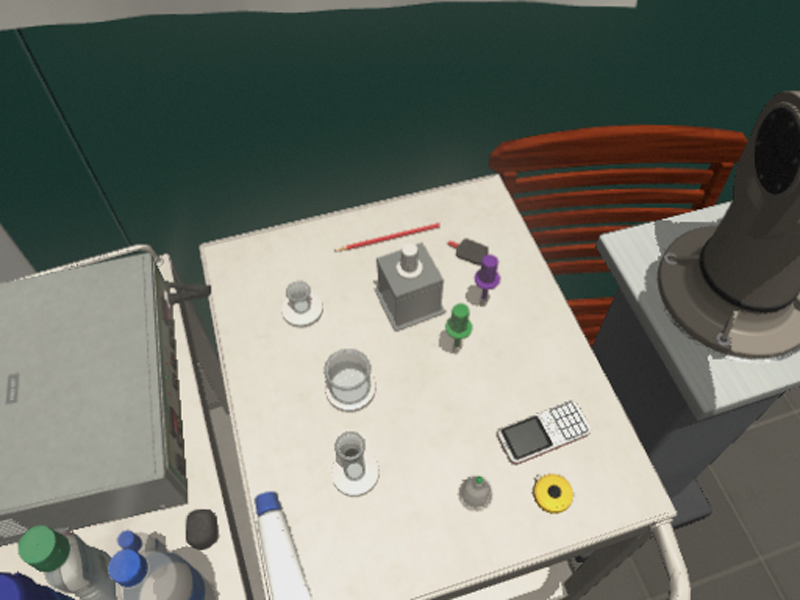

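View pics/top0.png

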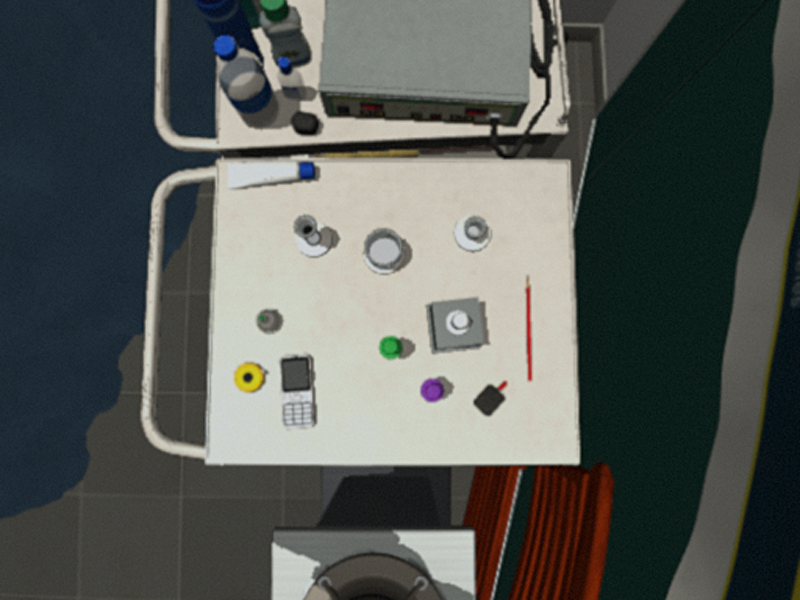

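The scene picture shows the white swab in the grey stand at (410,257). Its look-alikes are the green one at (459,320) and the purple one at (487,270). The containers in the scene view are the tall vial at (350,445), the wide pot at (348,375) and the short vial at (299,295). In the top view the swab is at (459,321), the tall vial at (307,228), the pot at (385,250) and the short vial at (473,231). By the description I choose the white swab and the tall vial. I'll check both in one close crop montage.

```bash
python3 - <<'E'
import cv2,numpy as np
def crop(n,u,v):
    im=cv2.imread(f"pics/raw_{n}0.png")[v-24:v+24,u-32:u+32]
    im=cv2.resize(im,(400,300),interpolation=cv2.INTER_CUBIC)
    for i in range(0,64,8): cv2.putText(im,str(u-32+i),(int(i*6.25)+3,9),0,.3,(0,0,255)); cv2.line(im,(int((i+.5)*6.25),0),(int((i+.5)*6.25),6),(0,0,255))
    for i in range(0,48,8): cv2.putText(im,str(v-24+i),(6,int((i+.5)*6.25)+3),0,.3,(0,0,255));cv2.line(im,(0,int((i+.5)*6.25)),(6,int((i+.5)*6.25)),(0,0,255))
    return im
m=np.vstack([np.hstack([crop("scene",262,170),crop("top",294,205)]),np.hstack([crop("scene",226,292),crop("top",198,148)])])
cv2.imwrite("pics/m1.png",m)
E
```

```text
(no output)
```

View pics/m1.png

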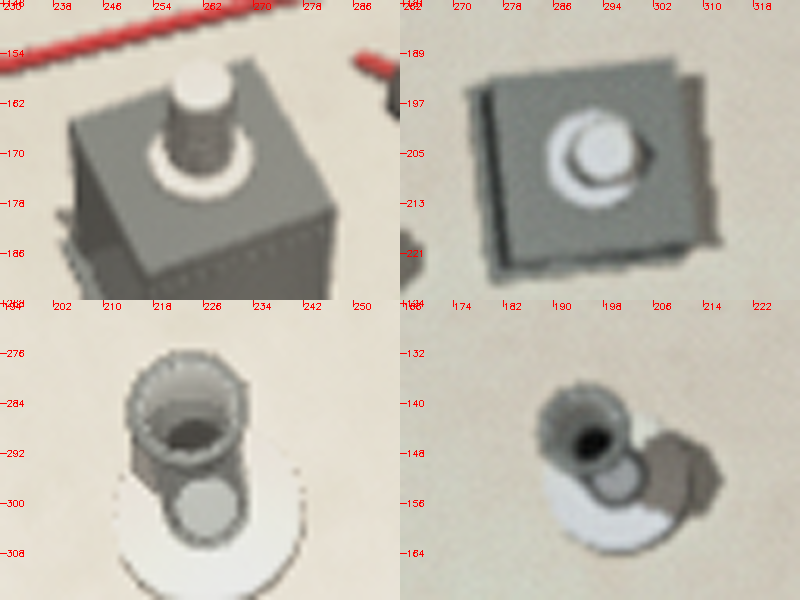

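The top crops confirm the white swab in the stand and the tall vial with the dark plug inside. Next I'll intersect the pixel rays with the known heights.

```bash
cat > h.py <<'E'
import numpy as np,cv2
from station import bot, imaging
def ray(n,u,v):
    c=imaging.calibration(n);k=c["k1"]
    p=cv2.undistortPoints(np.array([[[u,v]]],float),c["intrinsics"],np.array([k,0,0,0.]))[0,0]
    E=c["extrinsics"];return E[:3,3],E[:3,:3]@np.array([*p,1])
def onz(n,u,v,z):
    o,d=ray(n,u,v);return o+d*(z-o[2])/d[2]
def tri(a,b):
    A=[];y=[]
    for o,d in(a,b):
        d=d/np.linalg.norm(d);P=np.eye(3)-np.outer(d,d);A.append(P);y.append(P@o)
    return np.linalg.lstsq(np.vstack(A),np.hstack(y),rcond=None)[0]
E
python3 - <<'E'
from h import *
np.set_printoptions(precision=4,suppress=True)
print("grip",onz("scene",262,159.1,.126),onz("top",294.3,204.5,.126),tri(ray("scene",262,159.1),ray("top",294.3,204.5)))
print("flange",onz("top",292.7,205.8,.086))
print("vial",onz("scene",223.5,284.8,.095),onz("top",195.1,144.3,.095),tri(ray("scene",223.5,284.8),ray("top",195.1,144.3)))
from scipy.spatial.transform import Rotation as R
q=bot.get_obs()["tool_rot"];print(R.from_quat(q,scalar_first=True).as_matrix())
E
```

```text
grip [ 0.4718 -0.1281  0.126 ] [ 0.4703 -0.1273  0.126 ] [ 0.471  -0.1277  0.126 ]
flange [ 0.4704 -0.1274  0.086 ]
vial [0.6156 0.0986 0.095 ] [0.613  0.0995 0.095 ] [0.6144 0.099  0.0945]
[[-0.9302  0.367  -0.0005]
 [ 0.367   0.9302 -0.0015]
 [-0.0001 -0.0016 -1.    ]]
```

Both cameras agree to about 2 mm. The swab is at (0.471, -0.128) and the vial mouth is at (0.614, 0.099, 0.095). I'll move over the swab.

>>> move_arm(commands=[[[-0.041,-0.0278,0,0,0,0,0.0854],[-0.041,-0.0278,0,0,0,0,0.0854],[-0.041,-0.0278,0,0,0,0,0.0854],[-0.041,-0.0278,0,0,0,0,0.0854],[-0.041,-0.0278,0,0,0,0,0.0854],[-0.041,-0.0278,0,0,0,0,0.0854],[-0.041,-0.0278,0,0,0,0,0.0854],[-0.041,-0.0278,0,0,0,0,0.0854],[-0.0196,-0.0497,0,0,0,0,0.0854],[-0.0196,-0.0497,0,0,0,0,0.0854],[-0.0196,-0.0497,0,0,0,0,0.0854],[-0.0196,-0.0497,0,0,0,0,0.0854],[-0.0196,-0.0497,0,0,0,0,0.0854],[-0.0196,-0.0497,0,0,0,0,0.0854],[-0.0196,-0.0497,0,0,0,0,0.0854],[-0.0196,-0.0497,0,0,0,0,0.0854],[0,0,0,0,0,0,0.0854],[0,0,0,0,0,0,0.0854]]], squeeze=40)

```text
t: 2.35
eef_pos: [0.471, -0.1261, 0.231]
tool_rot: [-0.0, 0.187, 0.982, 0.0]
contact_force: [0.2, -0.7, -0.0]
gripper_width: 1.0
grasp_force: 0.0
```

>>> move_arm(commands=[[[-0.0006,-0.0015,0.03,0,0,0,0.0854],[0,0,0.035,0,0,0,0.0854],[0,0,0.035,0,0,0,0.0854],[0,0,0.02,0,0,0,0.0854],[0,0,0.019,0,0,0,0.0854],[0,0,0,0,0,0,0.0854],[0,0,0,0,0,0,0.05],[0,0,0,0,0,0,0.03],[0,0,0,0,0,0,0.01],[0,0,0,0,0,0,0.01],[0,0,0,0,0,0,0.01],[0,0,0,0,0,0,0.01],[0,0,0,0,0,0,0.01],[0,0,0,0,0,0,0.01]]], squeeze=40)

```text
t: 4.1
eef_pos: [0.4715, -0.1284, 0.0928]
tool_rot: [0.0, 0.187, 0.982, 0.0]
contact_force: [-1.2, 0.3, 6.7]
gripper_width: 0.245
grasp_force: 38.9
```

>>> move_arm(commands=[[[0,0,-0.02,0,0,0,0.01],[0,0,-0.04,0,0,0,0.01],[0,0,-0.04,0,0,0,0.01],[0,0,-0.039,0,0,0,0.01],[0,0,0,0,0,0,0.01],[-0.0082,0.044,0,0,0,0,0.01],[-0.0082,0.044,0,0,0,0,0.01],[-0.0082,0.044,0,0,0,0,0.01],[-0.0082,0.044,0,0,0,0,0.01],[-0.0082,0.044,0,0,0,0,0.01],[-0.0082,0.044,0,0,0,0,0.01],[0,0,0,0,0,0,0.01],[0,0,0,0,0,0,0.01]]])

```text
t: 5.72
eef_pos: [0.613, 0.0983, 0.2299]
tool_rot: [-0.001, 0.187, 0.982, -0.001]
contact_force: [0.0, -0.4, 0.4]
gripper_width: 0.247
grasp_force: 39.2
```

```bash
python3 - <<'E'
from h import *
o=bot.get_obs();print(o["eef_pos"],o["contact_force"],o["grasp_force"],o["gripper_width"])
im=imaging.read_camera("scene")[...,::-1]
cv2.imwrite("pics/s2.png",cv2.resize(im[210:345,130:310],(800,600),interpolation=cv2.INTER_CUBIC))
E
```

```text
[0.61300308 0.09826848 0.2299066 ] [ 0.0383829  -0.40252876  0.36694291] 39.213935136795044 0.24684230087056527
```

View pics/s2.png

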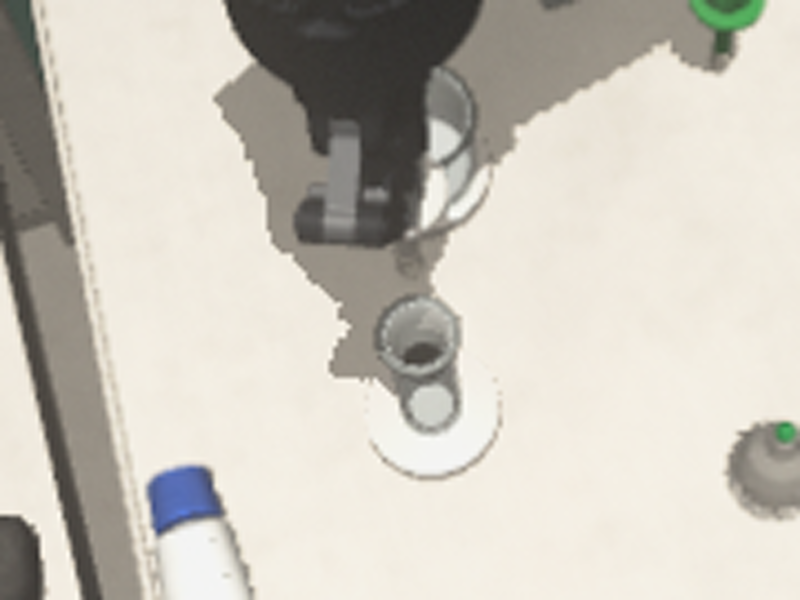

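The view shows the swab tip just under the gripper at about (409,262) in the crop, and the vial mouth below it at (418,335). Now I'll check where the tip is.

```bash
python3 - <<'E'
from h import *
s=800/180
for p in((409,262),(418,335)):
  u,v=130+p[0]/s-.5,210+p[1]/s-.5
  print(u,v,onz("scene",u,v,.159),onz("scene",u,v,.095))
E
```

```text
221.52499999999998 268.45 [0.61343634 0.09560584 0.159     ] [0.61096792 0.06696021 0.095     ]
223.55 284.875 [0.61764779 0.12462262 0.159     ] [0.61557847 0.09872678 0.095     ]
```

>>> move_arm(commands=[[[-0.0011,0.002,0,0,0,0,0.01],[0,0,0.02,0,0,0,0.01],[0,0,0.02,0,0,0,0.01],[0,0,0.015,0,0,0,0.01],[0,0,0.01,0,0,0,0.01],[0,0,0.005,0,0,0,0.01],[0,0,0.005,0,0,0,0.01],[0,0,0,0,0,0,0.01]]])

```text
t: 6.78
eef_pos: [0.6156, 0.1006, 0.1562]
tool_rot: [-0.0, 0.187, 0.982, 0.0]
contact_force: [-0.1, 1.1, 0.4]
gripper_width: 0.243
grasp_force: 39.2
```

```bash
python3 - <<'E'
from h import *
im=imaging.read_camera("scene")[...,::-1]
cv2.imwrite("pics/s3.png",cv2.resize(im[240:330,165:285],(800,600),interpolation=cv2.INTER_CUBIC))
E
```

```text
(no output)
```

View pics/s3.png

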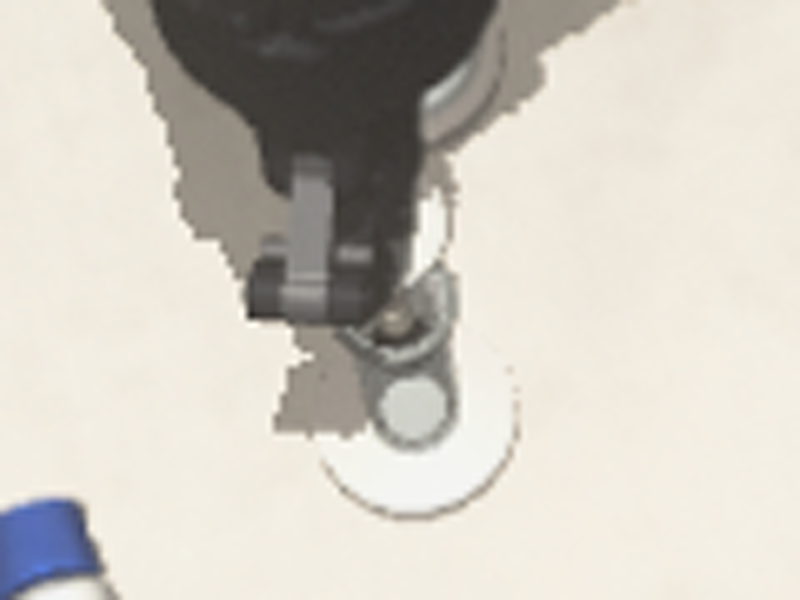

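The tip is inside the mouth at (396,320) in the crop, centred and with no side force, so I'll push down.

>>> move_arm(commands=[[[0,0,0.004,0,0,0,0.01],[0,0,0.004,0,0,0,0.01],[0,0,0.004,0,0,0,0.01],[0,0,0.004,0,0,0,0.01],[0,0,0.004,0,0,0,0.01],[0,0,0,0,0,0,0.01]]], squeeze=60)

```text
t: 7.58
eef_pos: [0.6155, 0.1006, 0.136]
tool_rot: [-0.0, 0.187, 0.982, -0.0]
contact_force: [-0.5, 0.3, 0.1]
gripper_width: 0.242
grasp_force: 59.0
```

>>> move_arm(commands=[[[0,0,0.004,0,0,0,0.01],[0,0,0.004,0,0,0,0.01],[0,0,0.004,0,0,0,0.01],[0,0,0.004,0,0,0,0.01],[0,0,0.004,0,0,0,0.01],[0,0,0.004,0,0,0,0.01],[0,0,0,0,0,0,0.01]]])

```text
t: 8.45
eef_pos: [0.6154, 0.1006, 0.1118]
tool_rot: [-0.0, 0.187, 0.982, -0.0]
contact_force: [1.5, -0.5, -0.2]
gripper_width: 0.238
grasp_force: 59.1
```

>>> move_arm(commands=[[[0,0,0.002,0,0,0,0.01],[0,0,0.002,0,0,0,0.01]]])

```text
t: 8.7
eef_pos: [0.6156, 0.1006, 0.1083]
tool_rot: [0.0, 0.187, 0.982, 0.0]
contact_force: [-0.1, 0.7, 1.7]
gripper_width: 0.238
grasp_force: 59.2
```

```bash
python3 - <<'E'
from h import *
im=imaging.read_camera("scene")[...,::-1]
cv2.imwrite("pics/s4.png",cv2.resize(im[240:330,165:285],(800,600),interpolation=cv2.INTER_CUBIC))
E
```

```text
(no output)
```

View pics/s4.png

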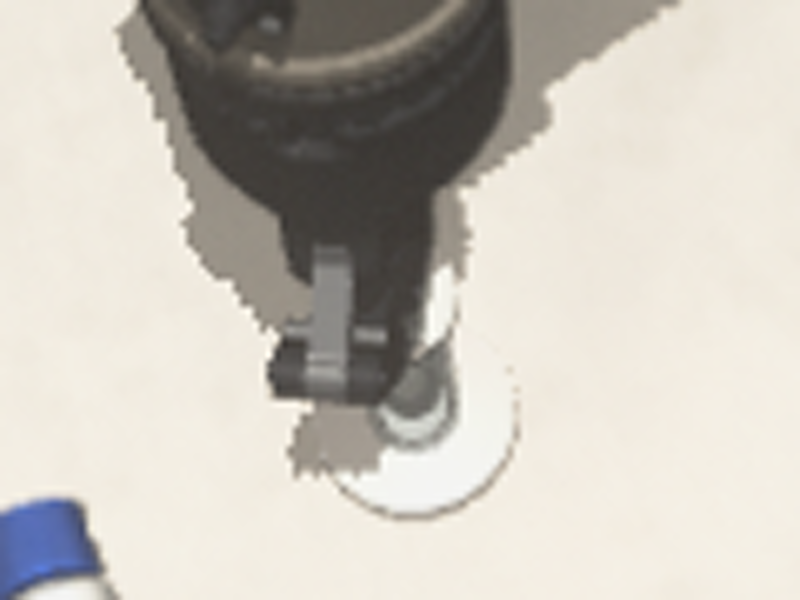

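The dark plug now shows low in the vial, at about (412,385) in the crop, so the push is working. I'll finish to the rim in 1 mm steps.

>>> move_arm(commands=[[[0,0,0.001,0,0,0,0.01],[0,0,0.001,0,0,0,0.01],[0,0,0,0,0,0,0.01]]])

```text
t: 9.12
eef_pos: [0.6155, 0.1006, 0.1062]
tool_rot: [-0.0, 0.187, 0.982, -0.0]
contact_force: [-0.2, 0.2, 2.0]
gripper_width: 0.24
grasp_force: 59.2
```

>>> move_arm(commands=[[[0,0,0.001,0,0,0,0.01],[0,0,0,0,0,0,0.01]]])

```text
t: 9.38
eef_pos: [0.6156, 0.1006, 0.1059]
tool_rot: [-0.0, 0.187, 0.982, 0.0]
contact_force: [-2.9, -1.3, 8.0]
gripper_width: 0.237
grasp_force: 60.1
```

The rim is contacted at the expected height with 8 N. I'll release and go up.

>>> move_arm(commands=[[[0,0,0,0,0,0,0.03],[0,0,0,0,0,0,0.05],[0,0,0,0,0,0,0.0854],[0,0,0,0,0,0,0.0854],[0,0,0,0,0,0,0.0854],[0,0,0,0,0,0,0.0854],[0,0,-0.02,0,0,0,0.0854],[0,0,-0.03,0,0,0,0.0854],[0,0,-0.04,0,0,0,0.0854],[0,0,-0.04,0,0,0,0.0854],[0.04,-0.04,0,0,0,0,0.0854],[0.04,-0.04,0,0,0,0,0.0854],[0.04,-0.04,0,0,0,0,0.0854],[0,0,0,0,0,0,0.0854],[0,0,0,0,0,0,0.0854]]])

```text
t: 11.25
eef_pos: [0.461, 0.0334, 0.2368]
tool_rot: [0.001, 0.187, 0.982, 0.001]
contact_force: [0.7, 0.7, 0.3]
gripper_width: 0.996
grasp_force: 0.0
```

```bash
python3 - <<'E'
from h import *
a=imaging.read_camera("scene")[...,::-1];b=imaging.read_camera("top")[...,::-1]
f=lambda i:cv2.resize(i,(400,300),interpolation=cv2.INTER_CUBIC)
cv2.imwrite("pics/s5.png",np.vstack([np.hstack([f(a),f(b)]),np.hstack([f(a[268:316,194:258]),f(b[124:172,166:230])])]))
E
```

```text
(no output)
```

View pics/s5.png

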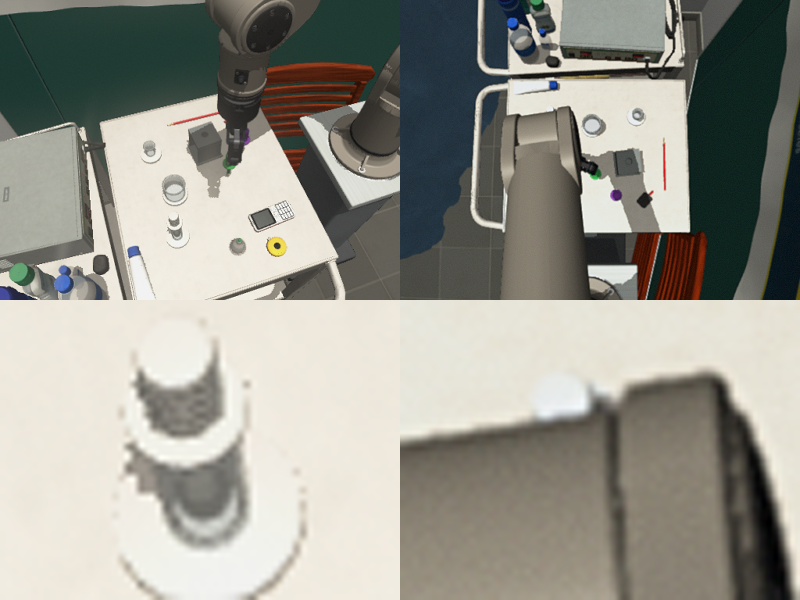

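The swab stands upright in the tall vial. Its flange, centred at about (185,408) in the crop, coincides with the old rim position (187,408), and the plug is low. The gripper is clear at z 0.237, so I'll check the axis and hand in.

```bash
python3 - <<'E'
from h import *
print(onz("scene",221.7,275.8,.139))
print(bot.hand_in())
E
```

```text
[0.61581506 0.09980954 0.139     ]
the job is handed in; nothing more can be done
None
```

The swab stands in the tall vial with its flange on the rim and the plug pushed down. It is released, the arm is clear, and the job was handed in at about 11 s; no verdict was returned.

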